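# Level the marking-off plate and hold the level down for locking

## Task

Lay the machinist's level on the cast-iron marking-off plate, along the middle of its long way, and let go of it; then turn the wing screw of the plate's levelling foot until the bubble stands still in the middle, between its two lines, with nothing touching the level. Finish while pressing: with closed fingertips press firmly, with about the weight of one kilogram, straight down on the level's flat top at one end beside the vial, the bubble still in the middle, and stay there pressing, so that I can read it while I tighten the lock nut. Do not push the other tools about.

Things in the scene. Friction and masses are not known exactly. Their poses are not given: they have to be found in the camera images.
- level: machinist's spirit level, dark steel bar, 200 mm long (x) by 36 wide (y, flat sides, grip here) by 40 high (z), 0.6 to 1 kg, loose, upright on the table at the robot's left. Origin: centre of its underside. The vial lies in a window in its top, x = -38 to +38 mm; beyond, out to x = +-100, the top is flat and solid (z = 40): press there, about 65 mm from the middle.
- bubble (a joint): place of the pale bubble (24 mm long) in the yellow-green vial, m along the level's x axis: 0 = centred. It goes to the higher end, 2.4 mm per 0.001 rad of tilt, at most 0.018 either way, and settles in about 1 s. Two black rings round the vial stand 14 mm either side of the middle. With the level along the plate one radian of turn of the wing screw moves it about 5.5 mm.
- plate_mid (a point): middle of the machined top of the grey cast-iron plate, 50 mm above the table; the plate is heavy and stays. The top is 150 mm (x) by 260 mm (y, the long way), z up. It stands on two fixed feet near its +y end and on a levelling screw in a lug beyond its -y end. At the start the -y end is too low: 1.1 to 2.8 rad of turn short of level.
- foot_wing (a point): middle of the steel wing that heads the levelling screw: 52 mm long (x), 10 thick (y: grip here from above), 22 high; 82 mm above the table (wing 71 to 93), lock nut below it up to 54 mm. On plate_mid's -y axis, 180 mm out. Clockwise from above raises that end of the plate, so the bubble goes towards it. Turns with 0.1 N m, stays where left, stop 2 rad past level.
- wrench: bystander: rusty adjustable wrench, 240 mm, lying between the robot and the plate, to the left; origin at the middle of its underside
- caliper: bystander: vernier caliper, 210 mm, lying between the robot and the plate, to the right; origin at the middle of its underside
- screwdriver: bystander: screwdriver with a red handle, 218 mm, lying behind the level; origin at the middle of its underside
- tape_roll: bystander: roll of black tape, 62 mm across, 19 mm high, behind the plate; origin at the middle of its underside
- marker: bystander: marker pen, white with a green cap, 135 mm, on the right, in front of the red case; origin at the middle of its underside

How it is judged:
On the way, in this order (a step that is already met when the one before it is completed fails the run):
1. the level lies along the plate, let go, and its bubble has run off the middle (x of level in the frame of plate_mid between -0.055 and 0.055 m and y of level in the frame of plate_mid between -0.04 and 0.04 m and z of level in the frame of plate_mid between -0.006 and 0.006 m and angle between the x axis of level and the y axis of plate_mid, either way round below 0.15 rad and angle between level's own z axis and vertical below 0.1 rad and contact force between the fingers and level below 0.2 N and linear speed of level below 0.01 m/s and (value of joint bubble above 0.0035 m or value of joint bubble below -0.0035 m)), for 0.2 s.
2. the screw has been turned so that the bubble stands in the middle, with the level lying along the plate untouched (x of level in the frame of plate_mid between -0.055 and 0.055 m and y of level in the frame of plate_mid between -0.04 and 0.04 m and z of level in the frame of plate_mid between -0.006 and 0.006 m and angle between the x axis of level and the y axis of plate_mid, either way round below 0.15 rad and angle between level's own z axis and vertical below 0.1 rad and contact force between the fingers and level below 0.2 N and value of joint bubble between -0.002 and 0.002 m), for 0.5 s.
At the end, for the whole second after the job is handed in: the fingertips press on top of the level with 3 to 45 N, at least 35 mm from its middle; the level lies flat on the plate within 55 mm across and 40 mm along of the plate's middle and within 0.15 rad of its long way; the bubble is within 2 mm of the middle; all this held to the end (x of level in the frame of plate_mid between -0.055 and 0.055 m and y of level in the frame of plate_mid between -0.04 and 0.04 m and z of level in the frame of plate_mid between -0.006 and 0.006 m and angle between the x axis of level and the y axis of plate_mid, either way round below 0.15 rad and angle between level's own z axis and vertical below 0.1 rad and value of joint bubble between -0.002 and 0.002 m and linear speed of level below 0.01 m/s and contact force between the fingers and level between 3 and 45 N and (x of the grasp point in the frame of level above 0.035 m or x of the grasp point in the frame of level below -0.035 m) and z of the grasp point in the frame of level above 0.05 m); the arm keeps its last pose, push and grip.
It fails at once if the wrench is pushed more than 40 mm (distance of wrench from where it was at the start of the episode above 0.04 m).
It fails at once if the caliper is pushed more than 40 mm (distance of caliper from where it was at the start of the episode above 0.04 m).
It fails at once if the screwdriver is pushed more than 40 mm (distance of screwdriver from where it was at the start of the episode above 0.04 m).
It fails at once if the tape_roll is pushed more than 40 mm (distance of tape_roll from where it was at the start of the episode above 0.04 m).
It fails at once if the marker is pushed more than 40 mm (distance of marker from where it was at the start of the episode above 0.04 m).
It also fails if it takes over 64 s, if anything falls off the work surface, if the arm or the gripper's body presses on something with over 40 N, if the wrist force passes 120 N, or if a joint passes its speed limit or range.

## Robot

A 7-joint arm with a two-finger parallel gripper is mounted at the origin on a cart in front of the work surface, level with it; the furniture and walls round the work are solid. World frame = base frame: x ahead of the robot, y to its left, z up, the work surface at z = 0. Lengths are in m, angles in rad, forces in N, time in s.
With the tool pointing down it reaches from about 0.4 to 0.9 m from the base axis. Payload 5.5 kg.
Tool frame: the origin (TCP) lies at the very end of the fingers, on their centre line; the grasp point (between the pads) lies 19 mm behind it; z points along the fingers, y is the line along which they close (so a half turn about z gives the same grasp; the last joint's range is limited). The gripper opens to 85 mm and grips with 20 to 120 N. Pads are 22 mm wide; open, the fingers measure 114 mm over their backs; the gripper's body (76 mm by 85 mm) begins 54 mm behind the grasp point. The pads swing forward as they close: fully open they stand 13 mm farther back than shut.
Start: joints at [1.518, 0.501, -0.427, 1.55, 0.221, 1.138, -0.21], TCP at [0.202, -0.618, 0.231] pointing down, gripper open.
Joint ranges: [-2.88, 2.88], [-0.31, 2.03], [-1.54, 1.56], [0.2, 2.42], [-1.41, 4.55], [0.19, 2.02], [-2.57, 2.57]. Speed limits (rad/s): [2.57, 2.57, 3.14, 3.14, 3.14, 3.14, 3.14].

## Interface

Orientations are given as a rotation vector (axis times angle).
In Python, from bench import env, solver, readout, read_camera, get_calibration gives the robot as it stands. Calls block until the motion is done:
- env.move_pose(position, orientation): joint-space move of the TCP to a pose.
- env.move_linear(position, frame=None, feed=0.15): straight line of the TCP; frame=None keeps the orientation; feed is the mean speed in m/s.
- env.set_joints(angles): joint-space move.
- env.command_gripper(opening, grasp_force=None): opening from 0.0 (shut) to 1.0 (fully open); grasp_force is the grip in N (None keeps the last); returns when the fingers have stopped.
- env.wait(seconds).
- solver.solve_ik(position, orientation): joint angles nearest the present ones, or None.
- readout.get_obs(): the state.
- read_camera(name): name is "scene" or "top" or "wrist"; returns (picture, depth): 384x512x3 uint8, blue, green, red; 384x512 float32, m along the optical axis (not along the pixel's ray), 0 where there is no reading.
- get_calibration(name): a dict with "fx", "fy", "cx", "cy" (pixels), "R" (3x3) and "t" (3): a world point X has camera coordinates R X + t; the wrist camera has in their place "T_tool_cam" (4x4, takes a point from camera to tool coordinates, whose origin is the TCP and whose axes are the flange's). Camera axes: x right, y down, z forward; pixel columns grow to the right and rows downward; lengths in m; the calibration is good to about 2 mm. A picture is of the moment at which its call begins: read the wrist's pose just before it. get_calibration takes no time and is no camera call.
A pose or a line that the arm cannot do raises env.PlanningError and nothing moves.
- env.sign_off(): hands the job in; it is judged then, once.
The state is a dict: "time": time; "joints": joint angles; "joint_vel": joint speeds; "tau": joint torques, N m; "position": TCP position; "tool_rot": TCP orientation; "force": force on the tool from outside, world axes, zero at the start; "ft_torque": the same for the moment, N m; "gripper_width": opening from 0.0 (shut) to 1.0 (fully open); "grasp_force": force on a finger pad.
Only numpy, scipy, OpenCV 4.12 (cv2) and the standard library are available. Lean on these libraries where they do the work, as an engineer would, in place of code of your own. Each camera call takes 0.05 s, during which the arm holds its last target. There are 200 camera calls.

## Working session

There is one attempt and no reset: what is moved stays moved. The work goes in short steps, each a Python script; the robot and the scene stay as the last script left them, time stands still between calls to the robot, and variables do not carry over. Pictures are saved under pics/ and viewed, at most 10 in all, crops included, and the job is handed in when it is done.

```bash
ls; mkdir -p pics; python3 - <<'E'
from bench import env, solver, readout, read_camera, get_calibration
import cv2,numpy as np
o=readout.get_obs();print(o)
for n in("scene","top"):
    p,d=read_camera(n);np.savez(f"{n}.npz",p=p,d=d);cv2.imwrite(f"pics/{n}0.png",p);c=get_calibration(n);print(n,c)
print(get_calibration("wrist"))
E
```

```text
pics
{'time': 0.0, 'joints': array([ 1.51820799,  0.50180145, -0.42678774,  1.55148342,  0.2207996 ,
        1.13828244, -0.21031504]), 'joint_vel': array([ 0.00122997,  0.00143363,  0.00057229,  0.00176207, -0.00061803,
       -0.00101049, -0.00065867]), 'tau': array([ 8.35578885e-05, -5.69525528e+01, -5.81597820e+00, -2.80935431e+01,
        1.06631586e-02,  1.18747732e-02, -8.35497048e-06]), 'position': array([ 0.20160649, -0.61720616,  0.23027422]), 'tool_rot': array([-3.10062343e+00, -4.93748509e-01,  3.91963944e-04]), 'force': array([ 0.3161943 , -0.05024752, -0.66469466]), 'ft_torque': array([-0.00265699, -0.0161477 ,  0.0155275 ]), 'grasp_force': 0.0, 'gripper_width': 1.0012310719557345}
scene {'fx': 458.46583338319704, 'fy': 458.46583338319704, 'cx': 250.8065873579515, 'cy': 198.82196937493538, 'R': array([[-0.45680529, -0.88947546,  0.01274133],
       [-0.58119342,  0.28757712, -0.76125791],
       [ 0.67345611, -0.35515182, -0.64832403]]), 't': array([0.27012098, 0.37908119, 1.02731327])}
top {'fx': 419.76265624290846, 'fy': 419.76265624290846, 'cx': 257.5272520978066, 'cy': 195.05669164749102, 'R': array([[ 0.00782876, -0.99948516,  0.03111467],
       [-0.98548681, -0.01298812, -0.16925441],
       [ 0.16957139, -0.02933804, -0.98508113]]), 't': array([-0.01567969,  0.58052306,  1.16768334])}
{'fx': 279.7188041688294, 'fy': 279.7188041688294, 'cx': 249.9393164643108, 'cy': 192.21894383940474, 'T_tool_cam': array([[-3.84449389e-05, -9.46220047e-01, -3.23523757e-01,
         8.20208615e-02],
       [ 9.99999998e-01, -2.15372699e-05, -5.58411612e-05,
        -9.22179662e-04],
       [ 4.58702076e-05, -3.23523759e-01,  9.46220046e-01,
        -1.42090404e-01],
       [ 0.00000000e+00,  0.00000000e+00,  0.00000000e+00,
         1.00000000e+00]])}
```

View pics/top0.png

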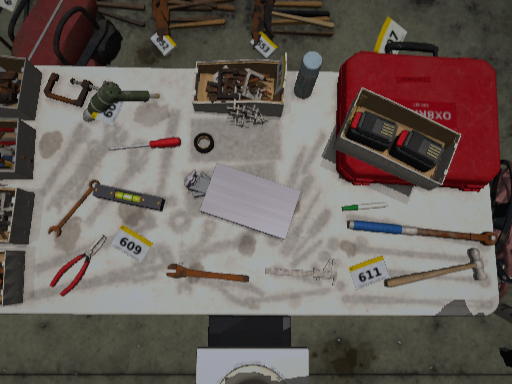

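View pics/scene0.png

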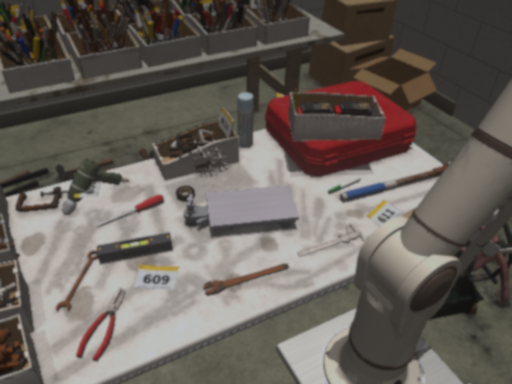

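The top view shows the level at about (130,197), the plate at (250,201), the wing and lug at (197,182) on the plate's left end, and the wrench, caliper, tape and screwdriver around them. Next I'll measure these by depth.

```bash
cat > h.py <<'E'
from bench import env, solver, readout, read_camera, get_calibration
import cv2,numpy as np
from scipy.spatial.transform import Rotation as Ro
def cloud(d,c,R=None,t=None):
    v,u=np.mgrid[:d.shape[0],:d.shape[1]]
    P=np.stack([(u-c['cx'])/c['fx']*d,(v-c['cy'])/c['fy']*d,d],-1)
    return (P-c['t'])@c['R'] if R is None else P@R.T+t
def wristcam():
    c=get_calibration("wrist");o=readout.get_obs();p,d=read_camera("wrist")
    T=c['T_tool_cam'];Rt=Ro.from_rotvec(o['tool_rot']).as_matrix()
    R=Rt@T[:3,:3];t=Rt@T[:3,3]+o['position']
    return p,d,cloud(d,c,R,t),(c,R,t)
def ray(u,v,cal,z):
    c,R,t=cal;r=R@np.array([(u-c['cx'])/c['fx'],(v-c['cy'])/c['fy'],1]);return t+r*(z-t[2])/r[2]
def rect(X,m):
    (c,s,a)=cv2.minAreaRect((X[m][:,:2]*1000).astype(np.float32));
    if s[0]<s[1]: a+=90;s=s[::-1]
    return np.array(c)/1000,np.array(s),a%180
def down(yaw):  # tool z down, tool y (closing line) at world angle yaw
    y=np.array([np.cos(yaw),np.sin(yaw),0]);z=np.array([0,0,-1.]);x=np.cross(y,z)
    return Ro.from_matrix(np.stack([x,y,z],1)).as_rotvec()
E
python3 - <<'E'
from h import *
for n in("top","scene"):
    f=np.load(n+".npz");X=cloud(f['d'],get_calibration(n));z=X[...,2];ok=f['d']>0
    m0=ok&(z>.03)&(z<.115)&(X[...,0]>.3)&(X[...,0]<.75)&(X[...,1]>-.35)&(X[...,1]<.5)
    k,l,st,ce=cv2.connectedComponentsWithStats(m0.astype(np.uint8))
    for i in range(1,k):
        if st[i,4]>60: 
            m=l==i; print(n,st[i],X[m].mean(0).round(3),rect(X,m),np.percentile(z[m],[5,50,95,100]).round(3))
f=np.load("top.npz");X=cloud(f['d'],get_calibration("top"));z=X[...,2]
B=(X[...,0]>.3)&(X[...,0]<.75)&(X[...,1]>-.35)&(X[...,1]<.5)&(f['d']>0)
for lo,hi in((.034,.046),(.046,.056),(.062,.11)):
    m=B&(z>lo)&(z<hi);k,l,st,ce=cv2.connectedComponentsWithStats(m.astype(np.uint8))
    for i in range(1,k):
        if st[i,4]>12: print(lo,st[i],rect(X,l==i),z[l==i].mean().round(4))
E
```

```text
top [337 151  44  35 573] [ 0.643 -0.282  0.086] (array([ 0.65187506, -0.28249246]), array([141.58706665,  59.09502792]), 49.637332916259766) [0.053 0.087 0.113 0.115]
top [ 184  163  117   77 5040] [0.567 0.025 0.049] (array([0.57576373, 0.04601779]), array([332.27532959, 150.43588257]), 71.88674926757812) [0.043 0.049 0.053 0.099]
top [ 92 184  71  26 839] [0.573 0.367 0.039] (array([0.57303094, 0.36793271]), array([200.61169434,  36.24216461]), 78.62567901611328) [0.033 0.039 0.043 0.048]
top [111 225  42  35 530] [0.447 0.345 0.034] (array([0.44137283, 0.34751123]), array([105.74909973,  60.01138306]), 62.08893966674805) [0.03  0.034 0.039 0.047]
top [349 258  27  33 560] [ 0.36  -0.315  0.036] (array([ 0.35882611, -0.320379  ]), array([85.70016479, 67.12013245]), 110.75303840637207) [0.031 0.036 0.042 0.046]
scene [293 141  48  31 989] [ 0.657 -0.276  0.076] (array([ 0.66839868, -0.27561459]), array([160.54495239,  66.24594879]), 41.216522216796875) [0.035 0.079 0.112 0.115]
scene [ 183  185  116   44 3577] [0.566 0.037 0.049] (array([0.57944708, 0.04760847]), array([333.1122131
[... 988 characters left out ...]
632]), array([104.71472931,  37.75762558]), 62.08893966674805) 0.0368
0.034 [349 258  27  32 391] (array([ 0.35904733, -0.32017755]), array([85.47171783, 66.38076782]), 110.33954048156738) 0.0378
0.046 [ 200  163  101   77 4130] (array([0.56445093, 0.01171344]), array([260.06173706, 150.06018066]), 71.95626831054688) 0.0496
0.046 [190 180   8   6  17] (array([0.61267877, 0.1762883 ]), array([22.32771873,  6.64640808]), 124.97985458374023) 0.0506
0.062 [338 151  42  35 454] (array([ 0.6478551 , -0.28188309]), array([138.9046936 ,  53.98613358]), 51.63450241088867) 0.0868
0.062 [185 170  11  17 106] (array([0.61857367, 0.18041779]), array([51.6202774 , 18.89719009]), 145.85214614868164) 0.0878
```

```bash
python3 - <<'E'
from h import *
L=np.array([.574,.369]);P=np.array([.5645,.0117]);W=np.array([.619,.1815])
def t(n,p,z,ds):
    for d in ds:
        q=solver.solve_ik([*p,z],down(np.radians(d)));print(n,d,None if q is None else q.round(2))
t('lev',L,.012,(-11.4,168.6));t('plate',P,.062,(-18,162))
t('wing',W,.066,(236,56,26,-4,-34,-64,-94,-124,-154,-184))
E
```

```text
lev -11.4 [-0.08  0.96 -0.83  1.57  0.81  0.99 -1.36]
lev 168.6 [ 0.12  1.27 -1.31  1.57  1.26  1.32  1.58]
plate -18 [ 0.53  0.69 -0.79  1.88  0.64  0.85 -0.9 ]
plate 162 [ 0.81  1.04 -1.31  1.87  1.11  1.2   1.93]
wing 236 [-0.26  0.65 -0.09  1.69  0.07  0.81 -2.55]
wing 56 [ 0.19  0.78 -0.74  1.67  0.63  0.95  0.18]
wing 26 [ 0.18  0.77 -0.72  1.67  0.61  0.94 -0.33]
wing -4 [ 0.22  0.8  -0.79  1.67  0.67  0.97 -0.89]
wing -34 [ 0.27  0.84 -0.88  1.67  0.75  1.   -1.46]
wing -64 [ 0.24  0.82 -0.84  1.67  0.71  0.99 -1.97]
wing -94 [ 0.18  0.78 -0.73  1.67  0.62  0.94 -2.43]
wing -124 [-0.26  0.65 -0.09  1.69  0.07  0.81 -2.55]
wing -154 [-0.81  0.76  0.69  1.71 -0.6   0.9  -2.55]
wing -184 [ 0.45  1.13 -1.31  1.66  1.14  1.3   1.99]
```

```bash
python3 - <<'E'
from h import *
f=np.load("top.npz");X=cloud(f['d'],get_calibration("top"));m=(f['d']>0)&(abs(X[...,1])<.7)&(X[...,0]>.3)&(X[...,0]<.8)&(X[...,2]<.4)&(X[...,1]>-.5);print('max z',np.percentile(X[m][:,2],[99.5,99.9]))
L=np.array([.574,.369]);o=down(np.radians(-11.4))
env.move_pose([.45,-.2,.36],o);print(readout.get_obs()['time'])
env.move_pose([*L,.16],o)
p,d,X,cal=wristcam();cv2.imwrite("pics/w1.png",p)
m=(d>0)&(X[...,2]>.034)&(X[...,2]<.046)&(np.linalg.norm(X[...,:2]-L,axis=-1)<.12)
print(readout.get_obs()['time'],readout.get_obs()['position'],rect(X,m))
E
```

```text
max z [0.21730216 0.22634259]
1.925
4.175 [0.57536219 0.36745056 0.16042483] (array([0.52565454, 0.37853021]), array([199.20365906, 134.45054626]), 78.57498931884766)
```

View pics/w1.png

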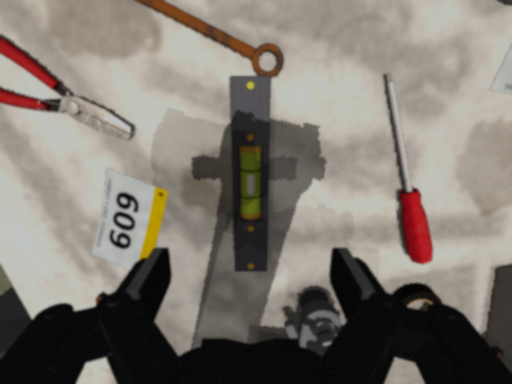

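The wrist view shows the level upright at columns 232-270, rows 76-270, with the vial at (250,183). The open fingers are at the bottom, centred near column 250, so they line up with it. I'll refine the pose, then grip and place.

```bash
python3 - <<'E'
from h import *
p,d,X,cal=wristcam()
m=(d>0)&(X[...,2]>.03)&(X[...,2]<.05);m[276:]=0;m[:,:205]=0;m[:,300:]=0
c,s,a=rect(X,m);print(c,s,a)
# wing also, rough
assert abs(s[0]-200)<12 and abs(s[1]-36)<10 and np.linalg.norm(c-[.574,.369])<.01
env.move_pose([*c,.09],down(np.radians(a-90)))
env.move_linear([*c,.012],feed=.1)
env.command_gripper(0.0,50)
o=readout.get_obs();print(o['time'],o['gripper_width'],o['grasp_force'],o['position'])
env.move_linear([*c,.16],feed=.15)
o=readout.get_obs();print(o['force'],o['gripper_width'])
P=np.array([.5645,.0117]);od=down(np.radians(71.95-90))
env.move_pose([*P,.14],od);env.wait(.2)
env.move_linear([*P,.068],feed=.1)
for z in np.arange(.066,.056,-.001):
    env.move_linear([*P,z],feed=.02);o=readout.get_obs();print(z.round(3),o['force'].round(1),o['time'])
    if o['force'][2]>0.5: break
E
```

```text
[0.57384521 0.36847522] [199.72410583  36.09404373] 78.6352767944336
6.0583 0.4164554591427191 53.576919324696064 [0.57502258 0.36838935 0.01287643]
[-0.05470995 -0.03385161 -7.132848  ] 0.4103598294172021
0.066 [-0.5 -0.1 -6.8] 9.85
0.065 [ 0.3  0.5 -6.6] 10.1
0.064 [ 0.3  0.5 -7.2] 10.35
0.063 [ 0.  -0.4 -5.7] 10.6
0.062 [-1.3  0.5 -2.1] 10.85
0.061 [-4.5 -0.6  6.3] 11.1
```

```bash
cat >> h.py <<'E'
P=np.array([.5645,.0117]);OD=down(np.radians(71.95-90));A=np.array([np.cos(np.radians(71.95)),np.sin(np.radians(71.95))]) # A: towards wing
def bubble(save=None):
    """m along A of bubble centre from ring/vial centre, from wrist image"""
    p,d,X,cal=wristcam()
    if save: cv2.imwrite(save,p)
    np.savez("wb.npz",p=p,d=d,X=X,R=cal[1],t=cal[2])
    return p,d,X,cal
E
python3 - <<'E'
from h import *
env.command_gripper(1.0)
env.move_linear([*P,.175],feed=.15);env.wait(.6)
p,d,X,cal=bubble("pics/w2.png");o=readout.get_obs();print(o['time'],o['position'])
cv2.imwrite("pics/w2c.png",cv2.resize(p[20:320,170:330],None,fx=2.0,fy=2.0,interpolation=cv2.INTER_CUBIC))
E
```

```text
13.2083 [0.56450007 0.01172975 0.17499416]
```

View pics/w2.png

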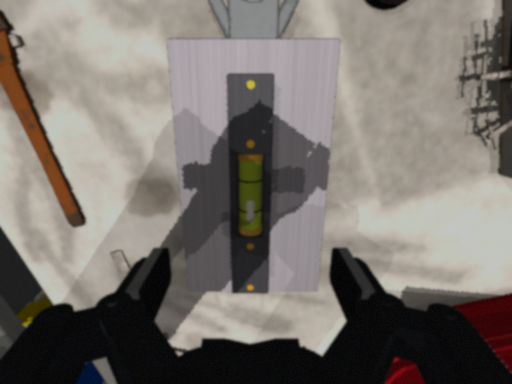

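View pics/w2c.png

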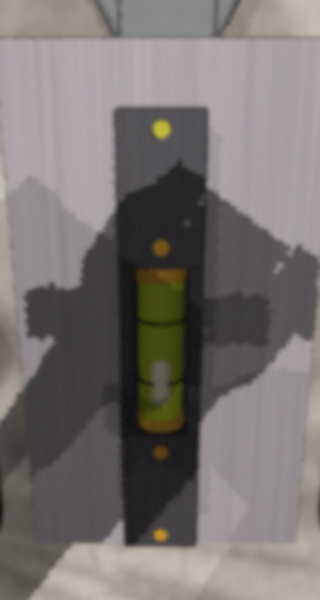

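The level lies along the plate's middle. The rings are at rows 181 and 212 (middle 197). The bubble is at about rows 200-222, roughly 13 mm toward the far end, so it needs about 2.4 rad clockwise. Next I'll locate the wing.

```bash
cat >> h.py <<'E'
def measure(p,cols=(243,258)):
    """rows profile along vial: returns ring rows, bubble rows"""
    hsv=cv2.cvtColor(p,cv2.COLOR_BGR2HSV);s=hsv[:,cols[0]:cols[1]]
    return s
E
python3 - <<'E'
from h import *
f=np.load("wb.npz");hs=cv2.cvtColor(f['p'],cv2.COLOR_BGR2HSV)
for r in range(150,242,2): print(r,hs[r,246:255:2].tolist())
W=P+.18*A
env.move_pose([*W,.19],down(np.radians(56)))
p,d,X,cal=wristcam();cv2.imwrite("pics/w3.png",p)
m=(d>0)&(X[...,2]>.08)&(X[...,2]<.1)&(np.linalg.norm(X[...,:2]-W,axis=-1)<.035)
print(rect(X,m),m.sum(),np.median(X[m][:,2]),W,readout.get_obs()['time'])
E
```

```text
150 [[150, 7, 38], [150, 7, 39], [150, 7, 38], [150, 13, 38], [140, 21, 36]]
152 [[30, 13, 38], [170, 20, 39], [0, 7, 39], [170, 20, 39], [0, 7, 37]]
154 [[17, 146, 63], [18, 149, 65], [18, 154, 68], [18, 158, 68], [18, 151, 66]]
156 [[20, 201, 80], [20, 197, 93], [20, 195, 106], [20, 194, 105], [20, 203, 102]]
158 [[20, 202, 77], [20, 202, 86], [20, 196, 103], [20, 203, 103], [20, 199, 104]]
160 [[21, 201, 76], [21, 205, 77], [20, 194, 83], [20, 202, 87], [21, 197, 93]]
162 [[31, 198, 71], [30, 201, 71], [31, 197, 70], [31, 200, 70], [31, 193, 74]]
164 [[34, 210, 74], [34, 198, 76], [34, 191, 76], [34, 199, 73], [34, 190, 74]]
166 [[34, 194, 75], [33, 207, 75], [33, 191, 76], [35, 204, 75], [34, 213, 72]]
168 [[34, 207, 75], [33, 203, 73], [34, 195, 77], [34, 197, 75], [34, 198, 72]]
170 [[34, 203, 74], [34, 202, 77], [34, 201, 76], [34, 210, 74], [34, 203, 73]]
172 [[34, 210, 73], [34, 201, 75], [34, 211, 75], [34, 203, 74], [34, 202, 72]]
174 [[34, 197, 75], [34, 208, 76], [34, 211, 75], [34, 203, 74], [34, 195, 72]]
176 [[34, 204, 75], [34, 204, 75], [34, 195, 76], [34, 201, 75],
[... 1956 characters left out ...]
207, 85]]
228 [[33, 211, 81], [33, 203, 83], [33, 198, 85], [33, 199, 87], [32, 188, 84]]
230 [[23, 200, 84], [25, 203, 83], [25, 201, 85], [25, 203, 84], [23, 195, 85]]
232 [[19, 197, 88], [20, 201, 89], [20, 198, 89], [20, 203, 88], [19, 194, 88]]
234 [[20, 198, 80], [20, 189, 85], [20, 200, 84], [19, 192, 85], [19, 191, 80]]
236 [[18, 134, 42], [17, 144, 46], [18, 151, 49], [16, 141, 47], [17, 128, 40]]
238 [[0, 9, 27], [150, 18, 28], [0, 17, 30], [135, 20, 26], [135, 18, 28]]
240 [[0, 8, 31], [0, 18, 29], [0, 0, 28], [150, 25, 31], [120, 17, 30]]
(array([0.62101257, 0.18305475]), array([50.4512825 , 16.68160439]), 160.1894073486328) 681 0.09231311232451678 [0.62027243 0.18284157] 14.1583
```

View pics/w3.png

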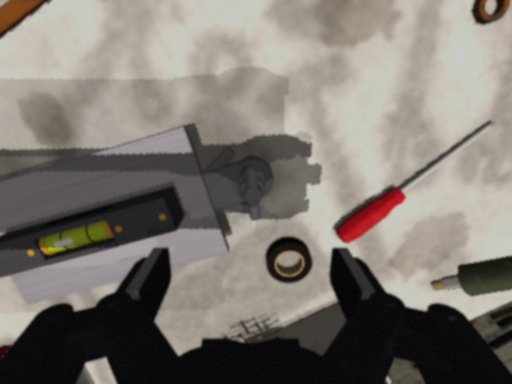

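The wing is at about (252,185), with its long axis nearly vertical in the image. I'll refine the angle from its upper points.

```bash
python3 - <<'E'
from h import *
W=P+.18*A
p,d,X,cal=wristcam()
for lo in(.075,.086,.09):
    m=(d>0)&(X[...,2]>lo)&(X[...,2]<.1)&(np.linalg.norm(X[...,:2]-W,axis=-1)<.035)
    q=X[m][:,:2];c=q.mean(0);w,v=np.linalg.eigh(np.cov((q-c).T));a=np.degrees(np.arctan2(v[1,1],v[0,1]))%180
    l=(q-c)@v;print(lo,m.sum(),c.round(4),a,np.ptp(l,0),np.sqrt(w*12))
np.save("wing.npy",a)
v,u=np.where(m);print(u.min(),u.max(),v.min(),v.max())
cr=p[135:235,200:310].copy();cr=np.hstack([cr,cr]);k=m[135:235,200:310];cr[:,110:][k]=(0,0,255)
cv2.imwrite("pics/w3c.png",cv2.resize(cr,None,fx=3.5,fy=3.5,interpolation=cv2.INTER_CUBIC))
E
```

```text
0.075 809 [0.619  0.1845] 150.6368720388804 [0.02417705 0.05066481] [0.01666738 0.04440416]
0.086 645 [0.6197 0.184 ] 150.51178710700287 [0.01591872 0.05060194] [0.01202785 0.04674235]
0.09 583 [0.6204 0.1835] 150.4886937840206 [0.01579117 0.04980736] [0.01157395 0.04522373]
244 261 168 219
```

View pics/w3c.png

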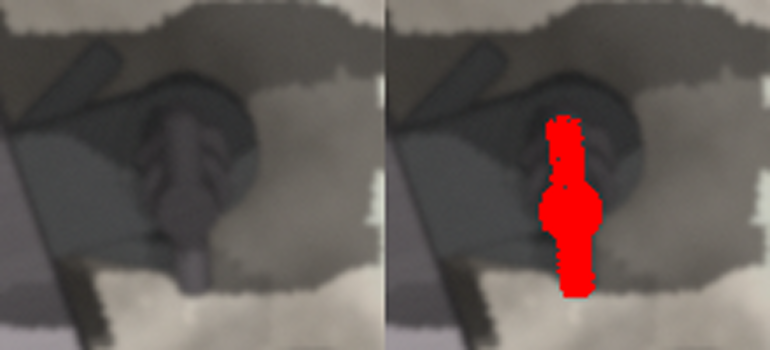

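The red mask covers the wing, with its boss in the middle, at 150.5°, so I'll close the fingers along 60.5°. Next I'll grip and turn about 2.3 rad clockwise.

```bash
cat >> h.py <<'E'
W=np.array([.6204,.1833])
def turn(y0,dy,n):
    """grip wing at closing yaw y0 (rad), turn by dy in n steps, release, rise"""
    env.move_pose([*W,.13],down(y0));env.move_linear([*W,.064],feed=.1)
    env.command_gripper(0.0,50);o=readout.get_obs();print('grip',o['gripper_width'],o['grasp_force'],o['force'].round(1))
    for k in range(1,n+1):
        env.move_pose([*W,.064],down(y0+dy*k/n))
        if k%2==0 or k==n:
            o=readout.get_obs();print(k,o['position'].round(4),o['force'].round(1),o['ft_torque'].round(2),o['joints'][6].round(2),o['time'])
    env.command_gripper(.6);env.move_linear([*W,.14],feed=.15)
E
python3 - <<'E'
from h import *
turn(np.radians(60.5),-2.31,6)
env.move_pose([*P,.175],OD);env.wait(.8)
p,d,X,cal=bubble("pics/w4.png");hs=cv2.cvtColor(p,cv2.COLOR_BGR2HSV)[:,246:255]
print(readout.get_obs()['time']);print([(r,int(np.median(hs[r,:,1])),int(np.median(hs[r,[0,1,7,8],2]))) for r in range(154,240)])
E
```

```text
grip 0.26414332994090606 48.91212701797485 [1.9 2.5 2. ]
2 [0.6225 0.1853 0.0647] [ 6.   5.6 -3.1] [ 1.23 -1.35 -0.05] -0.74 16.85
4 [0.6243 0.1851 0.0648] [11.8  5.9 -6. ] [ 1.38 -2.44 -0.06] -1.45 17.7167
6 [0.6255 0.1837 0.0648] [14.2  4.6 -7.7] [ 0.84 -2.96 -0.13] -2.15 18.5667
21.475
[(154, 107, 54), (155, 173, 75), (156, 195, 93), (157, 198, 97), (158, 197, 92), (159, 193, 86), (160, 193, 81), (161, 199, 77), (162, 194, 72), (163, 195, 75), (164, 203, 77), (165, 199, 77), (166, 200, 77), (167, 200, 78), (168, 197, 78), (169, 205, 76), (170, 200, 78), (171, 200, 78), (172, 203, 76), (173, 197, 77), (174, 201, 77), (175, 205, 77), (176, 198, 77), (177, 201, 78), (178, 203, 77), (179, 201, 76), (180, 199, 72), (181, 191, 61), (182, 184, 47), (183, 197, 55), (184, 194, 70), (185, 185, 76), (186, 148, 78), (187, 88, 81), (188, 54, 84), (189, 41, 87), (190, 39, 87), (191, 42, 88), (192, 40, 87), (193, 41, 88), (194, 42, 88), (195, 41, 88), (196, 42, 88), (197, 41, 87), (198, 41, 88), (199, 41, 88), (200, 41, 87), (201, 43, 88), (202, 42, 88), (203, 41, 88), (204, 42, 88), (205, 43, 87), (206, 41, 86), (207, 51, 83), (208, 68, 79), (209, 118, 75), (210, 170, 70), (211, 193, 56), (212, 187, 42), (213, 195, 47), (214, 200, 60), (215, 199, 64), (216, 203, 64), (217, 200, 63), (218, 198, 65), (219, 205, 65), (220, 198, 67), (221, 204, 71), (222, 199, 74), (223, 202, 75), (224, 199, 78), (225, 201, 84), (226, 201, 87), (227, 201, 89), (228, 198, 88), (229, 201, 82), (230, 197, 84), (231, 200, 89), (232, 197, 91), (233, 200, 90), (234, 193, 86), (235, 187, 73), (236, 163, 50), (237, 72, 31), (238, 18, 29), (239, 15, 31)]
```

View pics/w4.png

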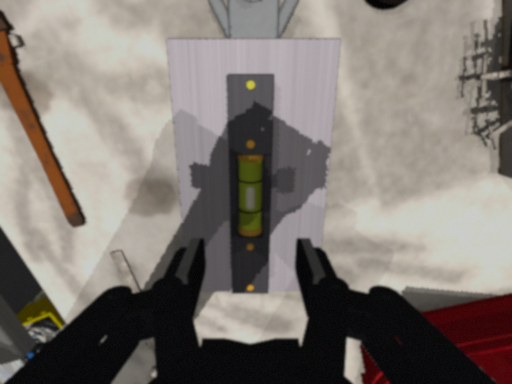

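The bubble now spans rows 187-209 (centre 198.0) and the rings are at 182.2 and 212.2 (middle 197.2), so it is within about 1 mm. Next I'll hover shut fingers over the far end for a close, near-vertical reading, press, and compare.

```bash
cat >> h.py <<'E'
def read(save=None):
    """bubble offset (mm, + toward wing) from ring middle, wrist image, tool yaw OD"""
    p,d,X,cal=wristcam()
    if save: cv2.imwrite(save,p)
    h=cv2.cvtColor(p,cv2.COLOR_BGR2HSV);roi=np.zeros(p.shape[:2],bool);roi[:,215:285]=1
    g=roi&(h[...,0]>26)&(h[...,0]<42)&(h[...,1]>140)&(h[...,2]>30)
    cc=int(np.median(np.where(g)[1]));rows=np.where(g[:,cc-12:cc+13].sum(1)>5)[0];r0,r1=rows.min(),rows.max()
    w=g[(r0+r1)//2-40:(r0+r1)//2+40].any(0).sum()
    s=np.median(h[r0:r1,cc-2:cc+3,1],1);b=np.where(s<110)[0]+r0
    edge=np.r_[cc-w//2+3:cc-w//2+8,cc+w//2-7:cc+w//2-2]
    V=np.median(h[r0:r1,edge,2].astype(float),1)
    D=cv2.GaussianBlur(V[:,None],(1,0+1),0)[:,0]-cv2.blur(V[:,None],(1,15))[:,0]
    mid=(r1-r0)//2;i=8+np.argmin(D[8:mid]);j=mid+np.argmin(D[mid:-8])
    sub=lambda k:(lambda q:k+ (np.arange(-2,3)*q).sum()/max(q.sum(),1e-6))(np.clip(-D[k-2:k+3],0,None))
    i,j=sub(i)+r0,sub(j)+r0;bc=(b.min()+b.max())/2
    off=((i+j)/2-bc)*28/(j-i)
    print(f"cols {cc} w {w} vial {r0}-{r1} rings {i:.1f} {j:.1f} bubble {b.min()}-{b.max()} off {off:.2f} mm");return off
E
python3 - <<'E'
from h import *
E=P-.065*A
env.command_gripper(0.0,30)
env.move_pose([*E,.12],OD);env.move_linear([*E,.098],feed=.1);env.wait(.5)
read("pics/w5.png");o=readout.get_obs();print(o['time'],o['force'].round(1),o['position'].round(4),o['gripper_width'])
E
```

```text
cols 250 w 36 vial 69-188 rings 105.2 157.4 bubble 114-153 off -1.18 mm
23.3667 [-0.1 -0.1  0.1] [ 0.5444 -0.0502  0.0981] 0.002483156471003829
```

View pics/w5.png

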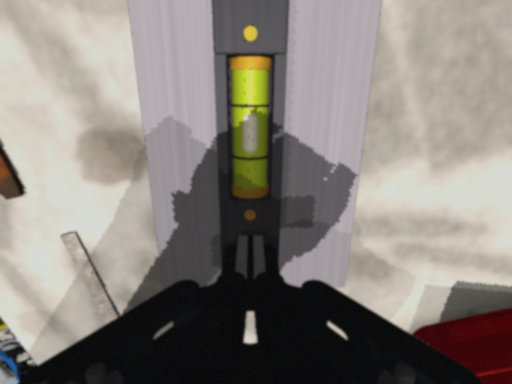

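Close up, the rings are at rows 105 and 157 and the bubble at rows 114-153. That is about 1.2 mm toward the pressed end. Now press and see the shift.

```bash
python3 - <<'E'
from h import *
E=P-.065*A
env.move_linear([*E,.093],feed=.05)
z=.093
while z>.084:
    z-=.0005;env.move_linear([*E,z],feed=.02)
    f=readout.get_obs()['force'][2]
    if f>9: break
print(z,f);env.wait(1.2);read();o=readout.get_obs();print(o['time'],o['force'].round(1),o['position'].round(4))
E
```

```text
0.089 11.464325034245428
cols 250 w 38 vial 68-193 rings 105.8 160.5 bubble 106-156 off 1.10 mm
26.8667 [-4.3 -1.5 11.3] [ 0.5445 -0.0501  0.0901]
```

```bash
python3 - <<'E'
from h import *
read();p,d,X,c=wristcam();h=cv2.cvtColor(p,cv2.COLOR_BGR2HSV)
print([(r,int(np.median(h[r,248:253,1])),int(np.median(h[r,248:253,2])),int(np.median(h[r,[236,238,262,264],2]))) for r in range(98,170)])
o=readout.get_obs();print(o['time'],o['force'].round(1))
E
```

```text
cols 250 w 38 vial 68-193 rings 105.8 160.5 bubble 106-156 off 1.10 mm
[(98, 136, 220, 177), (99, 137, 220, 177), (100, 138, 220, 176), (101, 140, 220, 176), (102, 138, 219, 176), (103, 141, 213, 169), (104, 137, 186, 146), (105, 122, 137, 104), (106, 97, 102, 81), (107, 116, 134, 117), (108, 131, 183, 156), (109, 140, 207, 171), (110, 144, 202, 173), (111, 148, 180, 169), (112, 151, 169, 166), (113, 144, 174, 165), (114, 112, 173, 162), (115, 77, 165, 160), (116, 48, 152, 158), (117, 38, 148, 150), (118, 36, 149, 143), (119, 36, 152, 137), (120, 36, 152, 137), (121, 36, 153, 136), (122, 36, 153, 137), (123, 37, 153, 135), (124, 37, 153, 128), (125, 36, 150, 125), (126, 38, 148, 124), (127, 37, 148, 118), (128, 36, 147, 110), (129, 37, 151, 104), (130, 37, 151, 101), (131, 37, 153, 101), (132, 36, 152, 101), (133, 36, 153, 100), (134, 35, 152, 101), (135, 37, 153, 101), (136, 37, 152, 101), (137, 37, 150, 101), (138, 38, 148, 100), (139, 37, 149, 100), (140, 37, 147, 101), (141, 37, 146, 100), (142, 37, 148, 101), (143, 38, 149, 99), (144, 39, 151, 101), (145, 39, 152, 103), (146, 38, 152, 103), (147, 38, 153, 103), (148, 37, 152, 104), (149, 37, 152, 106), (150, 38, 151, 113), (151, 38, 148, 119), (152, 37, 145, 117), (153, 38, 140, 111), (154, 42, 134, 106), (155, 57, 126, 102), (156, 99, 122, 99), (157, 158, 121, 98), (158, 188, 121, 93), (159, 190, 116, 78), (160, 189, 96, 52), (161, 170, 62, 45), (162, 159, 44, 68), (163, 182, 71, 89), (164, 194, 99, 97), (165, 193, 115, 99), (166, 191, 120, 100), (167, 190, 121, 99), (168, 192, 121, 99), (169, 192, 121, 99)]
26.9667 [-3.4 -0.9 10.4]
```

By the profile, the bubble under press is at rows 114-156 (centre 135.1) and the rings' middle is 133.6. So it sits 0.8 mm low and pressing barely moves it. There is time for a 0.17 rad trim before the final press.

```bash
sed -i 's/b=np.where(s<110)\[0\]+r0/b=np.where(s<80)[0]+r0/' h.py; python3 - <<'E'
from h import *
E=P-.065*A
env.move_linear([*E,.15],feed=.15);env.command_gripper(.6)
turn(np.radians(60.5)-2.31,-.17,1)
env.command_gripper(0.0,30)
env.move_pose([*E,.12],OD);env.move_linear([*E,.098],feed=.1);env.wait(1.0)
read();print(readout.get_obs()['time'])
E
```

```text
grip 0.2639259506429476 48.87849569320679 [-0.  -4.   5.4]
1 [0.6213 0.1827 0.0653] [-0.5 -2.6  6.7] [-0.67  0.14 -0.08] -2.28 30.575
cols 250 w 36 vial 69-188 rings 105.6 157.5 bubble 112-151 off 0.03 mm
34.7583
```

The bubble is centred to 0.03 mm with nothing touching the level. Now the final press.

```bash
python3 - <<'E'
from h import *
E=P-.065*A
env.move_linear([*E,.093],feed=.05)
z=.093
while z>.084:
    z-=.0005;env.move_linear([*E,z],feed=.02)
    f=readout.get_obs()['force'][2]
    if f>9: break
env.wait(1.2);off=read("pics/w6.png");o=readout.get_obs();print(z,o['time'],o['force'].round(1),o['position'].round(4))
if abs(off)<1 and 6<o['force'][2]<20: print(env.sign_off())
E
```

```text
cols 250 w 37 vial 68-193 rings 105.9 160.7 bubble 113-153 off 0.14 mm
0.089 38.2583 [-3.3 -1.  11.1] [ 0.5445 -0.0501  0.0901]
the job is handed in; nothing more can be done
None
```

The job is handed in at about 38 s: the level lies along the plate's middle, the bubble reads 0.1 mm from centre, and closed fingertips press one end with about 11 N; the judge's verdict wasn't shown.

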